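Put the balance weights back in their cases

ROBOT

A 6-joint arm with a two-finger parallel gripper is mounted at the origin on a cart in front of the work surface, level with it; the furniture and walls round the work are solid. World frame = base frame: x ahead of the robot, y to its left, z up, the work surface at z = 0. Lengths are in m, angles in rad, forces in N, time in s.
With the tool pointing down it reaches from about 0.25 to 0.775 m from the base axis. Payload 8.9 kg.
Tool frame: the origin (TCP) lies midway between the tips of the shut fingers; the grasp point (between the pads) lies robot.pinch_z behind it (robot.pinch_z is the distance from the TCP to the grasp point, in m); z points along the fingers, y is the line along which they close (so a half turn about z gives the same grasp; the last joint's range is limited). The gripper opens to 85 mm and grips with 20 to 120 N. Pads are 22 mm wide; open, the fingers measure 114 mm over their backs; the gripper's body (76 mm by 85 mm) begins 54 mm behind the grasp point. The pads swing forward as they close: fully open they stand 13 mm farther back than shut.
Start: joints at [1.147, 0.291, -0.153, 1.127, 0, 1.431], TCP at [0.148, 0.504, 0.231] pointing down, gripper open.
Joint ranges: [-2.52, 2.52], [-0.91, 1.74], [-1.3, 1.37], [-1.96, 2.02], [-1.52, 1.47], [-3.14, 3.14]. Speed limits (rad/s): [2.22, 2.22, 2.79, 3.14, 3.14, 3.14].

INTERFACE

Orientations are given as a unit quaternion [w, x, y, z].
In Python, from station import robot gives the robot as it stands. The module is installed in compiled form; this text tells all that it offers.
- The arm moves only by the shell command python3 -m jog 'ROWS' [FORCE]. ROWS is JSON, a list that holds one entry, the list of rows, each a list of 7 numbers: the shift along the world's x, y, z in cm, then the turn, a rotation vector about the world's x, y, z in rad, then the opening, from -1 (shut) to 1 (fully open). In form: [[[dx, dy, dz, ax, ay, az, hand], ...]]. A call has 1 to 10 rows; each row is the pose to reach, as a shift and turn from the pose commanded when the call began; what a row does not reach only later rows make up. A row lasts 1/10 s, in which the tool goes at most 50 mm and 8.59 degrees, less where a joint would pass 70% of its speed; a pose out of reach is approached as far as the arm can. A call with a gripper value outside its range is refused whole. The fingers move at their own pace and stop on an object; FORCE is the grip in N (left out, the last holds). Time passes only in rows, so rows that repeat a pose let the fingers close. It gives the time, the measured TCP pose, the force, the opening and the grip force at its end, in the units of the state.
- robot.get_state(): the state, without advancing time (a new reading comes with each control period).
- robot.capture(name): name is "scene" or "top" or "wrist"; returns the picture (400x640x3 uint8, blue, green, red); there is no depth.
- robot.camera_model(name): a dict with "K" (3x3 intrinsics, pixels), "rvec" (rotation vector, rad) and "tvec" (3), from world to camera coordinates, as OpenCV has them. Camera axes: x right, y down, z forward; pixel columns grow to the right and rows downward; lengths in m; the calibration is good to about 2 mm. The wrist camera is an equidistant fisheye: a pixel r from the principal point sees the ray r / f radians off the axis. A picture is of the moment at which its call begins: read the wrist's pose just before it. camera_model takes no time and is no camera call; for the wrist camera it gives the pose at the moment of the call.
- robot.finish_job(): hands the job in; it is judged then, once.
The state is a dict: "clock": time; "qpos": joint angles; "joint_vel": joint speeds; "joint_efforts": joint torques, N m; "tcp_pos": TCP position; "tool_rot": TCP orientation; "force": force on the tool from outside, world axes, zero at the start; "wrist_torque": the same for the moment, N m; "opening": finger opening in m; "grasp_force": force on a finger pad.
Only numpy, scipy, OpenCV 4.12 (cv2) and the standard library are available. Lean on these libraries where they do the work, as an engineer would, in place of code of your own. Each camera call takes 0.05 s, during which the arm holds its last target. There are 200 camera calls.

TASK

The balance has been checked; put the four brass weights away: pick them out from between the core plugs on the rubber mat and stand each one upright in the well of its own wooden case base, the largest weight in the largest base and so on down to the smallest, fully down on the well's floor. Set the weights down rather than dropping them, and leave the two core plugs standing where they are.

Things in the scene. Friction and masses are not known exactly. Their poses are not given: they have to be found in the camera images.
- brass_weight_0: the largest of four brass balance weights, 28 mm in diameter, 39 mm tall (about 100 g); the straight lower part, the place to grip, reaches about 21 mm up, above it shoulder, neck and knob. Origin: centre of the underside, z up. It stands on a dark rubber mat 3 mm thick, hemmed in by neighbours: the fingers fit down along one line only
- case_0: wooden case base for the largest weight: square block 64 x 64 x 18 mm, fixed, with one round grey-lined well 36 mm wide and 6 mm deep, its mouth bevelled 2.5 mm; the largest of the four blocks (64, 56, 48 and 40 mm). Origin: centre of the underside; the well's floor is 12 mm, the top 18 mm above it. (Plain wooden boxes without a well, at the back, are the covers: not needed)
- brass_weight_1: the second largest of four brass balance weights, 24 mm in diameter, 34 mm tall (about 50 g); the straight lower part, the place to grip, reaches about 18 mm up, above it shoulder, neck and knob. Origin: centre of the underside, z up. It stands on a dark rubber mat 3 mm thick, hemmed in by neighbours: the fingers fit down along one line only
- case_1: wooden case base for the second largest weight: square block 56 x 56 x 18 mm, fixed, with one round grey-lined well 32 mm wide and 6 mm deep, its mouth bevelled 2.5 mm; the second largest of the four blocks (64, 56, 48 and 40 mm). Origin: centre of the underside; the well's floor is 12 mm, the top 18 mm above it. (Plain wooden boxes without a well, at the back, are the covers: not needed)
- brass_weight_2: the second smallest of four brass balance weights, 20 mm in diameter, 28 mm tall (about 20 g); the straight lower part, the place to grip, reaches about 15 mm up, above it shoulder, neck and knob. Origin: centre of the underside, z up. It stands on a dark rubber mat 3 mm thick, hemmed in by neighbours: the fingers fit down along one line only
- case_2: wooden case base for the second smallest weight: square block 48 x 48 x 18 mm, fixed, with one round grey-lined well 28 mm wide and 6 mm deep, its mouth bevelled 2.5 mm; the second smallest of the four blocks (64, 56, 48 and 40 mm). Origin: centre of the underside; the well's floor is 12 mm, the top 18 mm above it. (Plain wooden boxes without a well, at the back, are the covers: not needed)
- brass_weight_3: the smallest of four brass balance weights, 17 mm in diameter, 23 mm tall (about 10 g); the straight lower part, the place to grip, reaches about 12 mm up, above it shoulder, neck and knob. Origin: centre of the underside, z up. It stands on a dark rubber mat 3 mm thick, hemmed in by neighbours: the fingers fit down along one line only
- case_3: wooden case base for the smallest weight: square block 40 x 40 x 18 mm, fixed, with one round grey-lined well 25 mm wide and 6 mm deep, its mouth bevelled 2.5 mm; the smallest of the four blocks (64, 56, 48 and 40 mm). Origin: centre of the underside; the well's floor is 12 mm, the top 18 mm above it. (Plain wooden boxes without a well, at the back, are the covers: not needed)
- plug_long: the taller, pale brown one of two drilled rock core plugs, an upright cylinder 38 mm in diameter and 50 mm tall that stands on the mat among the weights; to be left where it is. Origin: centre of the underside, z up. (Left of the mat, beyond about x = 0.47 m and y = 0.32 m, stands a tall grey instrument: go round it)
- plug_short: the shorter, grey one of two drilled rock core plugs, an upright cylinder 38 mm in diameter and 38 mm tall that stands on the mat among the weights; to be left where it is. Origin: centre of the underside, z up

How it is judged:
By the outcome, as a careful person would: the job done as asked, in the order asked, and still so for the second after the job is handed in, with the robot touching nothing.
It also fails if it takes over 99 s, if anything falls off the work surface, if the arm or the gripper's body presses on something with over 40 N, if the wrist force passes 120 N, or if a joint passes its speed limit or range.

## Working session

There is one attempt and no reset: what is moved stays moved. The work goes in short steps, Python scripts to look and compute and a shell command to move; the robot and the scene stay as the last step left them, time stands still between calls to the robot, and variables do not carry over. Pictures are saved under pics/ and viewed, at most 14 in all, crops included, and the job is handed in when it is done.

```bash
mkdir -p pics
cat > h.py <<'E'
import numpy as np, cv2
from station import robot
def snap(n,f):
    cm=robot.camera_model(n); im=robot.capture(n); cv2.imwrite('pics/'+f+'.png',im); np.save('pics/'+f+'.npy',cm,allow_pickle=True); return im,cm
def load(f): return np.load('pics/'+f+'.npy',allow_pickle=True).item()
def ray(cm,uv,fish=False):
    K=np.array(cm['K']);R=cv2.Rodrigues(np.array(cm['rvec'],float))[0];t=np.array(cm['tvec'],float).ravel()
    x=(uv[0]-K[0,2])/K[0,0];y=(uv[1]-K[1,2])/K[1,1]
    if fish:
        r=np.hypot(x,y);d=np.array([np.sin(r)*x/max(r,1e-9),np.sin(r)*y/max(r,1e-9),np.cos(r)])
    else: d=np.array([x,y,1.])
    d=R.T@d
    return -R.T@t,d/np.linalg.norm(d)
def atz(cm,uv,z,fish=False):
    o,d=ray(cm,uv,fish); return o+d*(z-o[2])/d[2]
def tri(obs):
    A=0;b=0
    for cm,uv,f in obs:
        o,d=ray(cm,uv,f);P=np.eye(3)-np.outer(d,d);A=A+P;b=b+P@o
    p=np.linalg.solve(A,b)
    res=[np.linalg.norm((np.eye(3)-np.outer(d,d))@(p-o)) for o,d in (ray(*x) for x in obs)]
    return p,res
E
python3 - <<'E'
from h import *
for n in('scene','top','wrist'):
    im,cm=snap(n,n+'0'); o,d=ray(cm,(320,200)); print(n,o.round(3),d.round(3),np.array(cm['K']).round(1).tolist())
s=robot.get_state();print(s['clock'],s['tcp_pos'],s['tool_rot'],s['opening'],robot.pinch_z)
E
```

```text
scene [-0.277 -0.623  0.891] [ 0.623  0.388 -0.679] [[478.9, 0.0, 314.9], [0.0, 478.9, 190.8], [0.0, 0.0, 1.0]]
top [ 0.325 -0.084  0.943] [ 0.232  0.01  -0.973] [[450.1, 0.0, 321.7], [0.0, 450.1, 200.7], [0.0, 0.0, 1.0]]
wrist [0.074 0.526 0.372] [ 0.303 -0.09  -0.949] [[309.7, 0.0, 320.3], [0.0, 309.7, 194.6], [0.0, 0.0, 1.0]]
0.15 [0.14736458 0.50356078 0.23088523] [-1.47954494e-04  1.41895757e-01  9.89881487e-01 -4.62361065e-04] 0.08546995237517042 0.0187
```

View pics/top0.png

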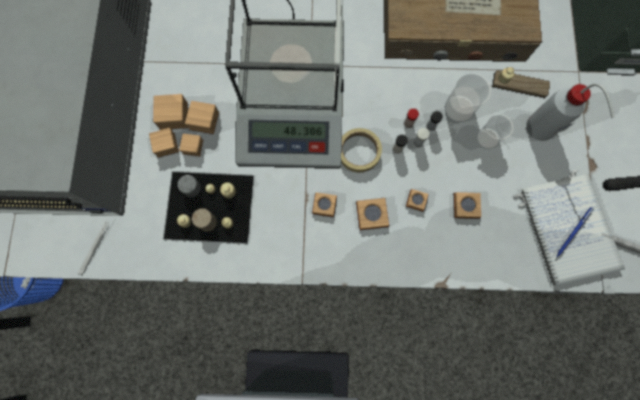

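View pics/scene0.png

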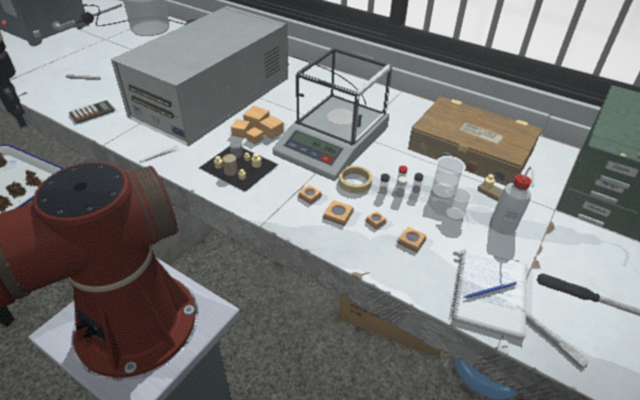

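The top view shows the mat at (165–252, 172–242), with weights near (210,188), (228,189), (183,220) and (227,222), and plugs at (188,184) and (204,219). The cases are at (324,204), (373,213), (417,199) and (467,205). Next I'll compute rough positions and look at crops.

Run:
```python
from h import *
cm=load('top0')
for n,uv,z in [('w',(210,188),.03),('w',(228,189),.04),('w',(183,220),.04),('w',(227,222),.03),('grey',(188,184),.04),('brown',(204,219),.05),('c',(324,204),.015),('c',(373,213),.015),('c',(417,199),.015),('c',(467,205),.015)]: print(n,uv,atz(cm,uv,z).round(3))
a=cv2.imread('pics/top0.png')[165:250,155:265]
b=cv2.imread('pics/top0.png')[180:240,300:490]
a=cv2.resize(a,None,fx=6,fy=6,interpolation=cv2.INTER_CUBIC)
cv2.imwrite('pics/topmat.png',a)
w=cv2.imread('pics/wrist0.png');
```

```text
w (210, 188) [0.562 0.157 0.03 ]
w (228, 189) [0.559 0.117 0.04 ]
w (183, 220) [0.491 0.204 0.04 ]
w (227, 222) [0.491 0.116 0.03 ]
grey (188, 184) [0.567 0.201 0.04 ]
brown (204, 219) [0.492 0.158 0.05 ]
c (324, 204) [ 0.538 -0.083  0.015]
c (373, 213) [ 0.521 -0.187  0.015]
c (417, 199) [ 0.554 -0.28   0.015]
c (467, 205) [ 0.544 -0.385  0.015]
```

View pics/wrist0.png

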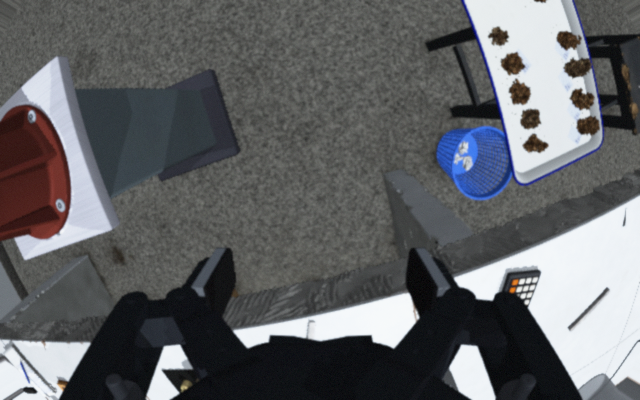

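```bash
python3 -m jog '[[[1.5,-2.5,0.7,0,0,0.14,1],[3,-5,1.4,0,0,0.28,1],[4.5,-7.5,2.1,0,0,0.42,1],[6,-10,2.8,0,0,0.56,1],[7.5,-12.5,3.5,0,0,0.7,1],[9,-15,4.2,0,0,0.84,1],[10.5,-17.5,5,0,0,0.98,1],[12,-20,5,0,0,1.12,1],[13.5,-22.5,5,0,0,1.26,1],[15,-25,5,0,0,1.4,1]]]'
```

```text
clock: 1.15
tcp_pos: [0.2979, 0.2527, 0.2813]
tool_rot: [0.0, -0.532, 0.847, -0.0]
force: [-0.6, -0.1, -0.5]
opening: 0.0853
grasp_force: 0.0
```

```bash
python3 -m jog '[[[3,-0.8,0,0,0,0.09,1],[6,-1.6,0,0,0,0.18,1],[9,-2.4,0,0,0,0.27,1],[12,-3.2,0,0,0,0.36,1],[15,-4,0,0,0,0.45,1],[18,-5,-1,0,0,0.45,1],[21,-6,-2.5,0,0,0.45,1],[22.7,-6.2,-5,0,0,0.45,1],[22.7,-6.2,-6,0,0,0.45,1],[22.7,-6.2,-6,0,0,0.45,1]]]'
python3 - <<'E'
from h import *
im,cm=snap('wrist','w1')
o,d=ray(cm,(cm['K'][0][2],cm['K'][1][2]));print(o,d)
E
```

```text
clock: 2.15
tcp_pos: [0.5229, 0.1916, 0.2196]
tool_rot: [-0.002, -0.705, 0.709, 0.001]
force: [-1.2, -0.2, 0.7]
opening: 0.0855
grasp_force: 0.0
[0.52246903 0.11576649 0.36114569] [-0.00126558  0.29790946 -0.95459329]
```

View pics/w1.png

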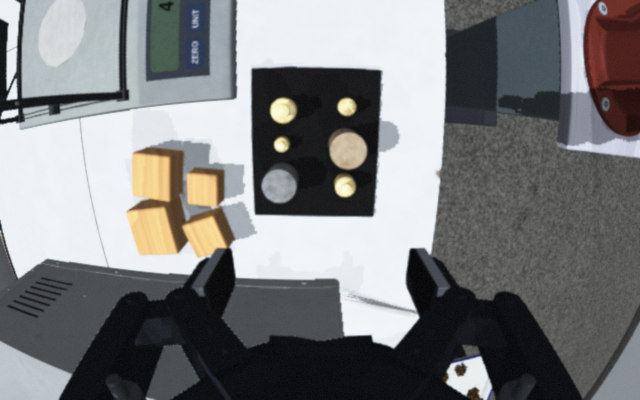

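The wrist view shows the weights at (283,110) large, (347,107), (282,144) smallest and (345,185). The plugs are at (280,184) grey and (348,149) brown. I'll take a second wrist view and view enlarged crops of both.

```bash
python3 -m jog '[[[0,-2,-1,0,0,0,1],[0,-4,-2,0,0,0,1],[0,-6,-3,0,0,0,1],[0,-6,-3,0,0,0,1],[0,-6,-3,0,0,0,1]]]'
python3 - <<'E'
from h import *
im,cm=snap('wrist','w2')
o,d=ray(cm,(cm['K'][0][2],cm['K'][1][2]));print(o)
w1=cv2.imread('pics/w1.png')
for f,i in(('w1',w1),):
  cv2.imwrite('pics/%sc.png'%f,cv2.resize(i[70:215,245:390],None,fx=4,fy=4,interpolation=cv2.INTER_CUBIC))
for n,p in dict(big=(.559,.117,.04),s=(.562,.157,.025),b=(.491,.204,.03),c=(.491,.116,.03)).items():
  R=cv2.Rodrigues(cm['rvec'])[0];q=R@np.array(p)+np.ravel(cm['tvec']);th=np.arctan2(np.hypot(q[0],q[1]),q[2]);K=np.array(cm['K']);print(n,K[:2,2]+K[0,0]*th*q[:2]/np.hypot(q[0],q[1]))
cv2.imwrite('pics/w2c.png',cv2.resize(im[150:310,240:400],None,fx=3.7,fy=3.7,interpolation=cv2.INTER_CUBIC))
E
```

```text
clock: 2.7
tcp_pos: [0.5244, 0.1323, 0.1926]
tool_rot: [0.001, -0.705, 0.709, -0.0]
force: [-0.2, 0.5, -0.0]
opening: 0.0854
grasp_force: 0.0
[0.52319419 0.05633511 0.33413891]
big [284.51015359 163.85236546]
s [284.70086698 198.18804083]
b [351.20248902 240.23662785]
c [353.42556148 160.48403164]
```

View pics/w1c.png

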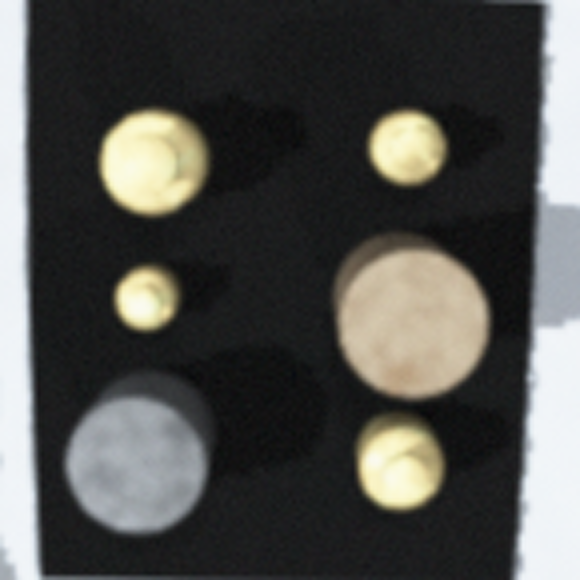

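View pics/w2c.png

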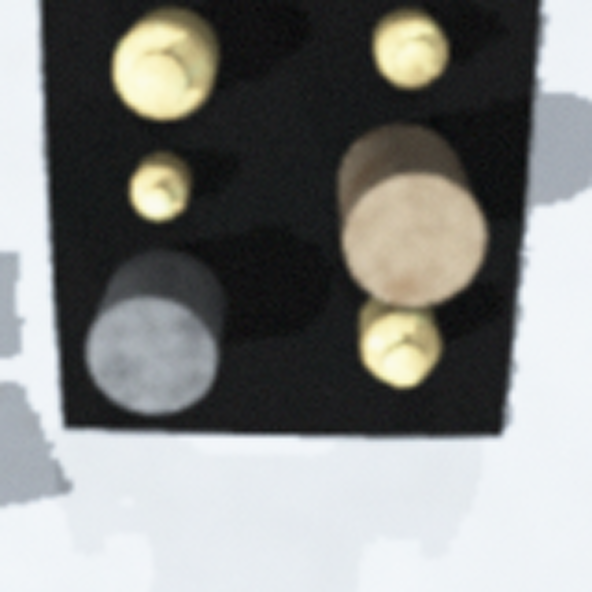

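Both crops show the same layout. W0 is top left, W3 is left middle, W2 is top right and W1 is bottom right. The grey plug is bottom left and the brown plug is right middle. I'll triangulate the knobs and plug tops.

Run:
```python
from h import *
a=load('w1');b=load('w2');t=load('top0')
f1=lambda u,v:(245+(u+.5)/4-.5,70+(v+.5)/4-.5)
f2=lambda u,v:(240+(u+.5)/3.7-.5,150+(v+.5)/3.7-.5)
for n,p,q,h in [('W0k',(158,159),(164,76),.042),('W3k',(144,299),(156,199),.026),('W2k',(409,144),(418,47),.031),('W1k',(402,470),(402,352),.037),('grey',(136,466),(152,355),.041),('brown',(414,323),(415,239),.053)]:
  P,r=tri([(a,f1(*p),True),(b,f2(*q),True)]);print(n,P.round(4),np.round(r,4),'at h:',atz(a,f1(*p),h,True)[:2].round(4),atz(b,f2(*q),h,True)[:2].round(4))
# body circle centres at ~ body upper-edge height
for n,p,h in [('W0',(154,162),.02),('W2',(407,147),.015),('W3',(146,298),.013)]: print(n,atz(a,f1(*p),h,True)[:2].round(4))
# mat corners
for c in [(30,0),(545,4),(42,577),(515,577)]: print('mat',atz(a,f1(*c),.003,True)[:2].round(3))
```

```text
W0k [0.5595 0.1239 0.0373] [0.0006 0.0006] at h: [0.5584 0.1239] [0.5595 0.1229]
W3k [0.5651 0.1625 0.0259] [0.0001 0.0001] at h: [0.565  0.1625] [0.5652 0.1625]
W2k [0.4912 0.1209 0.0156] [0.0009 0.0009] at h: [0.4934 0.1207] [0.4919 0.1177]
W1k [0.4937 0.2119 0.0252] [0.0001 0.0001] at h: [0.4949 0.2086] [0.4947 0.206 ]
grey [0.5675 0.207  0.0365] [0.0001 0.0001] at h: [0.567  0.2058] [0.5667 0.2048]
brown [0.4934 0.166  0.0495] [0. 0.] at h: [0.4937 0.1654] [0.4937 0.1647]
W0 [0.562  0.1252]
W2 [0.4925 0.1218]
W3 [0.5661 0.1641]
mat [0.599 0.077]
mat [0.452 0.079]
mat [0.604 0.252]
mat [0.456 0.253]
```

```bash
cat >> h.py <<'E'
def proj(cm,p):
    R=cv2.Rodrigues(np.array(cm['rvec'],float))[0];q=R@np.array(p)+np.ravel(cm['tvec']);th=np.arctan2(np.hypot(q[0],q[1]),q[2]);K=np.array(cm['K']);return K[:2,2]+K[0,0]*th*q[:2]/np.hypot(q[0],q[1])
E
python3 -m jog '[[[0,-3,0,0,0,0,1],[0,-6,0,0,0,0,1],[0,-9,0,0,0,0,1],[0,-12,0,0,0,0,1],[0,-15,0,0,0,0,1],[0,-18,0,0,0,0,1],[0,-21,0,0,0,0,1],[0,-21,0,0,0,0,1],[0,-21,0,0,0,0,1]]]' >/dev/null
python3 -c "
from h import *
snap('wrist','c1')"
python3 -m jog '[[[0,-3,0,0,0,0,1],[0,-6,0,0,0,0,1],[0,-10,0,0,0,0,1],[0,-10,0,0,0,0,1],[0,-10,0,0,0,0,1]]]'>/dev/null
python3 -c "
from h import *
snap('wrist','c2')"
python3 -m jog '[[[0,-3,0,0,0,0,1],[0,-6,0,0,0,0,1],[0,-10,0,0,0,0,1],[0,-10,0,0,0,0,1],[0,-10,0,0,0,0,1]]]'>/dev/null
python3 -c "
from h import *
snap('wrist','c3')"
python3 -m jog '[[[0,-3,0,0,0,0,1],[0,-6,0,0,0,0,1],[0,-10,0,0,0,0,1],[0,-10,0,0,0,0,1],[0,-10,0,0,0,0,1]]]'
python3 - <<'E'
from h import *
snap('wrist','c4')
C=[('2',(.538,-.08,.015),('c1','c2')),('0',(.521,-.183,.015),('c2','c3')),('3',(.554,-.276,.015),('c3','c4')),('1',(.544,-.381,.015),('c3','c4'))]
rows=[]
for k in range(2):
  r=[]
  for n,p,fs in C:
    u=proj(load(fs[k]),p).round().astype(int);print(n,fs[k],u-20 - [12,12])
    im=cv2.imread('pics/%s.png'%fs[k]);im=cv2.copyMakeBorder(im,40,40,40,40,cv2.BORDER_CONSTANT)
    x,y=u-32+40;r.append(cv2.resize(im[y:y+64,x:x+64],(192,192),interpolation=cv2.INTER_CUBIC))
  rows.append(np.hstack(r))
cv2.imwrite('pics/cases.png',np.vstack(rows))
E
```

```text
clock: 5.3
tcp_pos: [0.5247, -0.3769, 0.1911]
tool_rot: [0.0, -0.705, 0.709, 0.0]
force: [-0.3, 0.3, -0.1]
opening: 0.0855
grasp_force: 0.0
2 c1 [276 139]
0 c2 [291 136]
3 c3 [260 142]
1 c3 [268  41]
2 c2 [277 223]
0 c3 [292 221]
3 c4 [263 226]
1 c4 [270 138]
```

View pics/cases.png

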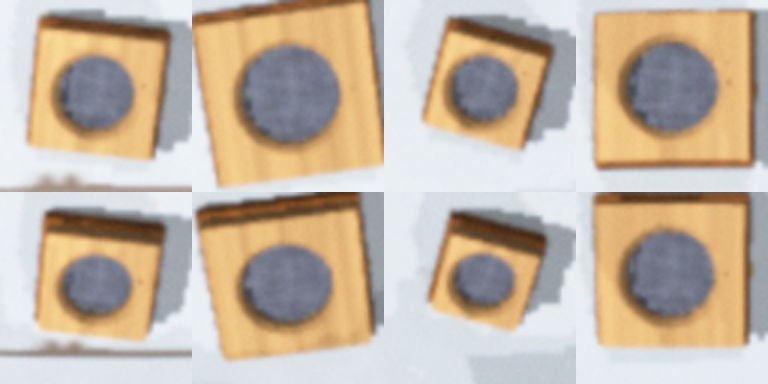

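The tiles show each block's top face and grey well. In the first row, the disc centres in tile pixels are case2 (94,93), case0 (98,93), case3 (98,89) and case1 (95,87). In the second row they are (97,93), (97,92), (100,87) and (95,81).

Run:
```python
from h import *
D={'2':[('c1',(276,139),(97.7,93.3),(94.5,93)),('c2',(277,223),(98.7,94.3),(97,93))],
'0':[('c2',(291,136),(98.7,92.5),(98.5,93.5)),('c3',(292,221),(97.2,91),(97,92))],
'3':[('c3',(260,142),(101.5,91.5),(98,89)),('c4',(263,226),(100.5,87.5),(100,87))],
'1':[('c3',(268,41),(98.5,86.5),(95,87)),('c4',(270,138),(96.5,83.3),(95,81))]}
for n,L in D.items():
  ob=[];print('case',n)
  for f,b,t,d in L:
    cm=load(f);px=lambda q:(b[0]+(q[0]+.5)/3-.5,b[1]+(q[1]+.5)/3-.5)
    ob.append((cm,px(t),True));print('  top',atz(cm,px(t),.018,True)[:2].round(4),'disc',atz(cm,px(d),.014,True)[:2].round(4), 'relcam y',(ray(cm,px(t),True)[0][:2]).round(3))
  print('  tri',tri(ob)[0].round(4))
cm=load('top0')
```

```text
case 2
  top [ 0.5373 -0.0821] disc [ 0.5386 -0.0813] relcam y [ 0.524 -0.154]
  top [ 0.5372 -0.0831] disc [ 0.538  -0.0815] relcam y [ 0.524 -0.253]
  tri [ 0.5374 -0.0815  0.015 ]
case 0
  top [ 0.5209 -0.1852] disc [ 0.5209 -0.184 ] relcam y [ 0.524 -0.253]
  top [ 0.5204 -0.1867] disc [ 0.5205 -0.1842] relcam y [ 0.524 -0.353]
  tri [ 0.5206 -0.1842  0.0132]
case 3
  top [ 0.5523 -0.279 ] disc [ 0.5538 -0.279 ] relcam y [ 0.524 -0.353]
  top [ 0.5526 -0.2816] disc [ 0.5531 -0.2797] relcam y [ 0.524 -0.453]
  tri [ 0.5532 -0.277   0.0095]
case 1
  top [ 0.5434 -0.3848] disc [ 0.5448 -0.3851] relcam y [ 0.524 -0.353]
  top [ 0.5434 -0.386 ] disc [ 0.5442 -0.386 ] relcam y [ 0.524 -0.453]
  tri [ 0.5436 -0.3852  0.0141]
```

```bash
python3 -m jog '[[[0.3,5,0,0,0,0,0.1],[0.7,10,0,0,0,0,0.1],[1,15,0,0,0,0,0.1],[1.4,20,0,0,0,0,0.1],[1.7,25,0,0,0,0,0.1],[2,30,0,0,0,0,0.1],[2.4,35,0,0,0,0,0.1],[2.7,40,0,0,0,0,0.1],[3,45,0,0,0,0,0.1],[3.4,49,0,0,0,0,0.1]]]'
python3 -m jog '[[[0,1.1,-4,0,0,0,0.1],[0,1.1,-8,0,0,0,0.1],[0,1.1,-12,0,0,0,0.1],[0,1.1,-12.5,0,0,0,0.1],[0,1.1,-12.5,0,0,0,0.1],[0,1.1,-12.5,0,0,0,0.1],[0,1.1,-12.5,0,0,0,0.1]]]' 40
python3 - <<'E'
from h import *
s=robot.get_state();print(s['tcp_pos'],s['opening'])
im,cm=snap('wrist','g0')
cv2.imwrite('pics/g0c.png',cv2.resize(im[120:360,200:440],None,fx=2.4,fy=2.4,interpolation=cv2.INTER_CUBIC))
E
```

```text
clock: 6.35
tcp_pos: [0.5568, 0.1162, 0.1918]
tool_rot: [0.0, -0.706, 0.708, 0.0]
force: [-0.4, -0.1, -0.4]
opening: 0.0468
grasp_force: 0.0
clock: 7.05
tcp_pos: [0.5599, 0.1231, 0.0685]
tool_rot: [0.001, -0.705, 0.709, -0.001]
force: [-0.1, -0.0, 0.2]
opening: 0.0472
grasp_force: 0.0
[0.55993587 0.12314011 0.06852765] 0.04718085944982325
```

View pics/g0c.png

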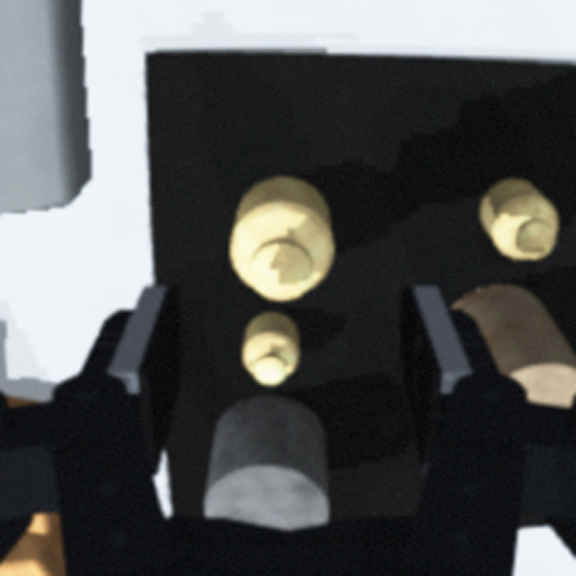

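The fingers straddle the line, with pad inner edges at crop x ≈165 and 415. W0 is at (281,240) with its knob at (283,262), and W3's knob is at (271,366). I'll recheck positions from this nearer view.

Run:
```python
from h import *
cm=load('g0');f=lambda u,v:(200+(u+.5)/2.4-.5,120+(v+.5)/2.4-.5)
b=load('w1');c=load('w2')
for n,uv,h in [('W0k',(283,261),.042),('W3k',(271,366),.026),('W2k',(533,232),.031),('grey',(267,497),.041)]: print(n,atz(cm,f(*uv),h,True)[:2].round(4))
f1=lambda u,v:(245+(u+.5)/4-.5,70+(v+.5)/4-.5)
for n,p,q in [('W0',(158,159),(283,261)),('W3',(144,299),(271,366)),('W2',(409,144),(533,232)),('grey',(136,466),(267,497))]: print(n,tri([(b,f1(*p),True),(cm,f(*q),True)])[0].round(4))
# near bottom edge (image top of body) of W0 and W3 : base circle rim at z=.003, -y side
for n,uv,r in [('W0',(282,177),.014),('W3',(270,312),.0085)]: print(n,'base y',atz(cm,f(*uv),.003,True)[:2]+[0,r])
# mat far edge
```

```text
W0k [0.5611 0.1208]
W3k [0.5652 0.1611]
W2k [0.4943 0.1182]
grey [0.5666 0.1986]
W0 [0.5604 0.1243 0.0334]
W3 [0.5653 0.1629 0.023 ]
W2 [0.4926 0.1206 0.0255]
grey [0.5678 0.2088 0.0299]
W0 base y [0.56183707 0.12517904]
W3 base y [0.56599037 0.16384366]
```

```bash
python3 -m jog '[[[0,0,-1.5,0,0,0,0.1],[0,0,-3,0,0,0,0.1],[0,0,-4.5,0,0,0,0.1],[0,0,-5.4,0,0,0,0.1],[0,0,-5.4,0,0,0,0.1],[0,0,-5.4,0,0,0,0.1]]]' 40
python3 -m jog '[[[0,0,0,0,0,0,-1],[0,0,0,0,0,0,-1],[0,0,0,0,0,0,-1],[0,0,0,0,0,0,-1],[0,0,0,0,0,0,-1],[0,0,0,0,0,0,-1]]]' 40
```

```text
clock: 7.7
tcp_pos: [0.559, 0.1228, 0.013]
tool_rot: [0.0, -0.705, 0.709, -0.0]
force: [-0.0, -0.1, 1.1]
opening: 0.0467
grasp_force: 0.0
clock: 8.3
tcp_pos: [0.5593, 0.1229, 0.0135]
tool_rot: [0.001, -0.705, 0.709, -0.001]
force: [-0.6, -0.1, 5.6]
opening: 0.0255
grasp_force: 39.0
```

```bash
python3 -m jog '[[[0,0,0.5,0,0,0,-1],[0,0,1.5,0,0,0,-1],[0,0,3,0,0,0,-1],[0,0,5,0,0,0,-1],[0,0,7,0,0,0,-1],[0,0,7,0,0,0,-1],[0,0,7,0,0,0,-1]]]'
python3 - <<'E'
from h import *
im,cm=snap('wrist','g1')
cv2.imwrite('pics/g1c.png',cv2.resize(im[200:340,240:400],None,fx=4,fy=4,interpolation=cv2.INTER_CUBIC))
E
```

```text
clock: 9.0
tcp_pos: [0.5588, 0.1229, 0.0829]
tool_rot: [0.0, -0.705, 0.709, -0.0]
force: [-0.3, 0.3, -0.7]
opening: 0.0253
grasp_force: 39.4
```

View pics/g1c.png

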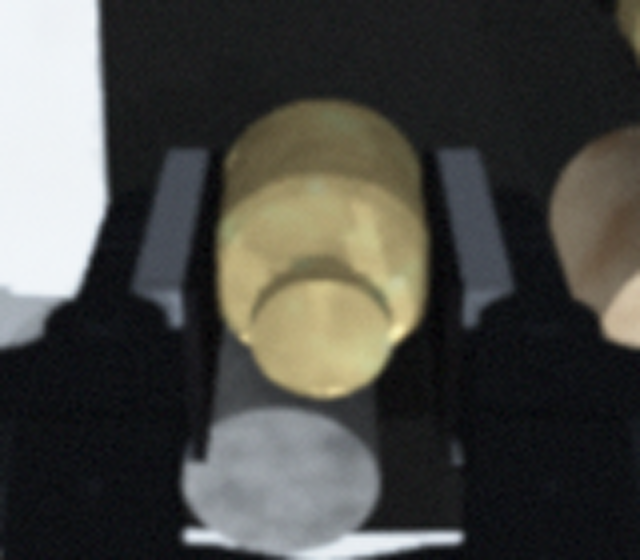

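W0 is held upright between the pads, with its knob at (321,330) and its bottom edge at (321,100). I'll compute its offset from the TCP.

Run:
```python
from h import *
cm=load('g1');f=lambda u,v:(240+(u+.5)/4-.5,200+(v+.5)/4-.5)
print('knob',atz(cm,f(321,335),.1114,True)[:2].round(4),'base',atz(cm,f(322,100),.0725,True)[:2]+[0,.014])
s=robot.get_state();print(s['tcp_pos'])
```

```text
knob [0.5585 0.1226] base [0.55838027 0.12523416]
[0.55821308 0.12283644 0.08209202]
```

```bash
python3 -m jog '[[[-0.3,-3,0,0,0,0,-1],[-0.8,-7,0,0,0,0,-1],[-1.3,-11,0,0,0,0,-1],[-1.8,-15,0,0,0,0,-1],[-2.3,-19,0,0,0,0,-1],[-2.8,-23,0,0,0,0,-1],[-3.3,-27,0,0,0,0,-1],[-3.8,-30,0,0,0,0,-1],[-3.8,-30.9,0,0,0,0,-1],[-3.8,-30.9,0,0,0,0,-1]]]'
python3 -m jog '[[[0,0,-1,0,0,0,-1],[0,0,-2.5,0,0,0,-1],[0,0,-4,0,0,0,-1],[0,0,-4.5,0,0,0,-1],[0,0,-4.5,0,0,0,-1],[0,0,-4.5,0,0,0,-1]]]'
python3 - <<'E'
from h import *
im,cm=snap('wrist','p0')
cv2.imwrite('pics/p0c.png',cv2.resize(im[180:340,220:420],None,fx=3.5,fy=3.5,interpolation=cv2.INTER_CUBIC))
E
```

```text
clock: 10.05
tcp_pos: [0.5199, -0.1869, 0.0815]
tool_rot: [-0.0, -0.704, 0.71, 0.001]
force: [0.0, -0.1, -1.1]
opening: 0.0254
grasp_force: 39.4
clock: 10.65
tcp_pos: [0.5208, -0.1855, 0.0375]
tool_rot: [0.0, -0.705, 0.709, -0.0]
force: [-0.3, -0.2, -0.2]
opening: 0.0252
grasp_force: 39.4
```

View pics/p0c.png

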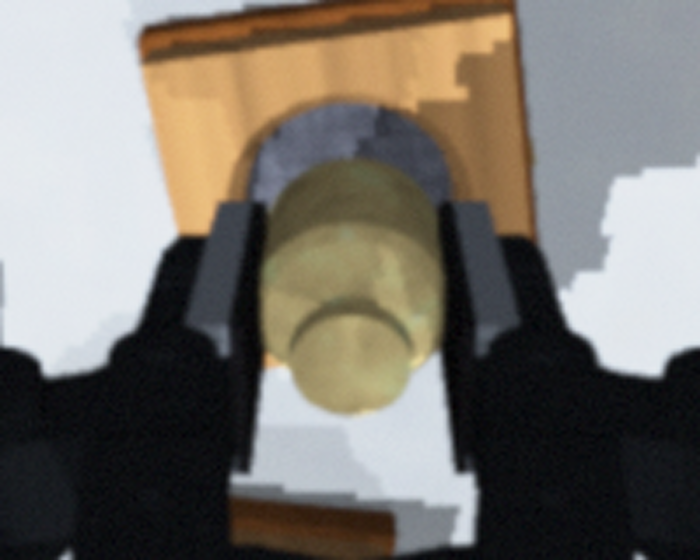

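The weight (x ≈ 352) is centred on the well (x ≈ 350) sideways. The near edge of the well floor is at crop row 100.

```bash
python3 - <<'E'
from h import *
cm=load('p0');f=lambda u,v:(220+(u+.5)/3.5-.5,180+(v+.5)/3.5-.5)
print('well',atz(cm,f(350,101),.012,True)[:2]+[0,.018],'mouth',atz(cm,f(350,95),.018,True)[:2]+[0,.0205],'base',atz(cm,f(352,158),.027,True)[:2]+[0,.014])
E
python3 -m jog '[[[0,0,-0.5,0,0,0,-1],[0,0,-0.9,0,0,0,-1],[0,0,-1.2,0,0,0,-1],[0,0,-1.4,0,0,0,-1],[0,0,-1.4,0,0,0,-1]]]'
```

```text
well [ 0.52058829 -0.18282085] mouth [ 0.52055421 -0.18350495] base [ 0.52026216 -0.18303309]
clock: 11.2
tcp_pos: [0.5203, -0.1861, 0.0229]
tool_rot: [-0.0, -0.705, 0.709, 0.0]
force: [0.4, 0.4, -1.5]
opening: 0.0248
grasp_force: 39.4
```

```bash
python3 -m jog '[[[0,0,-0.1,0,0,0,-1],[0,0,-0.1,0,0,0,-1],[0,0,-0.1,0,0,0,-1]]]'|grep -E "tcp_pos|force"
python3 -m jog '[[[0,0,-0.1,0,0,0,-1],[0,0,-0.1,0,0,0,-1],[0,0,-0.1,0,0,0,-1]]]'|grep -E "tcp_pos|force"
```

```text
tcp_pos: [0.5205, -0.1862, 0.0225]
force: [-1.1, -0.0, 0.7]
grasp_force: 39.7
tcp_pos: [0.5206, -0.1863, 0.0224]
force: [-5.5, 0.9, 14.6]
grasp_force: 41.0
```

```bash
python3 -m jog '[[[0,0,0.1,0,0,0,-1],[0,0,0.1,0,0,0,-0.35],[0,0,0.1,0,0,0,-0.25],[0,0,0.1,0,0,0,-0.1],[0,0,0.1,0,0,0,0],[0,0,0.1,0,0,0,0]]]'
python3 -m jog '[[[0,0,1,0,0,0,0],[0,0,3,0,0,0,0],[0,0,5,0,0,0,0],[0,0,5,0,0,0,0],[0,0,5,0,0,0,0]]]'
python3 - <<'E'
from h import *
im,cm=snap('wrist','q0')
cv2.imwrite('pics/q0c.png',cv2.resize(im[140:340,220:420],None,fx=2.5,fy=2.5,interpolation=cv2.INTER_CUBIC))
E
```

```text
clock: 12.4
tcp_pos: [0.5205, -0.1861, 0.0222]
tool_rot: [-0.0, -0.705, 0.709, 0.0]
force: [-0.2, -0.1, -0.4]
opening: 0.0425
grasp_force: 0.0
clock: 12.9
tcp_pos: [0.5209, -0.1863, 0.0729]
tool_rot: [0.0, -0.705, 0.709, -0.001]
force: [0.2, 0.8, 0.6]
opening: 0.0429
grasp_force: 0.0
```

View pics/q0c.png

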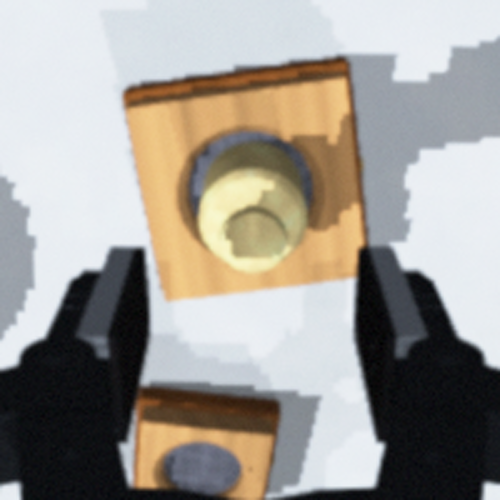

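W0 stands upright in the well of case 0. Now W1.

```bash
python3 -m jog '[[[-0.2,4,1,0,0,0,0],[-0.5,8,2,0,0,0,0],[-0.8,12.5,2,0,0,0,0],[-1.1,17,2,0,0,0,0],[-1.4,21.5,2,0,0,0,0],[-1.7,26,2,0,0,0,0],[-2,30.5,2,0,0,0,0],[-2.3,35,2,0,0,0,0],[-2.6,39.4,2,0,0,0,0],[-2.6,39.4,2,0,0,0,0]]]' 30
python3 -m jog '[[[0,0,0,0,0,0,0],[0,0,-2,0,0,0,0],[0,0,-4,0,0,0,0],[0,0,-4,0,0,0,0],[0,0,-4,0,0,0,0]]]'
python3 - <<'E'
from h import *
s=robot.get_state()
im,cm=snap('wrist','g2')
p=proj(cm,(.4945,.2075,.037));print(s['tcp_pos'],p)
c=im[200:330,230:410];c=cv2.resize(c,None,fx=4,fy=4,interpolation=cv2.INTER_CUBIC)
cv2.imwrite('pics/g2c.png',c)
E
```

```text
clock: 13.95
tcp_pos: [0.4932, 0.2123, 0.0914]
tool_rot: [-0.0, -0.707, 0.707, 0.001]
force: [0.2, 0.1, -0.3]
opening: 0.0426
grasp_force: 0.0
clock: 14.45
tcp_pos: [0.4942, 0.2067, 0.0522]
tool_rot: [-0.001, -0.705, 0.71, 0.0]
force: [-0.0, 0.2, 0.4]
opening: 0.0429
grasp_force: 0.0
[0.49424394 0.20668818 0.05218406] [318.99288879 241.70662539]
```

View pics/g2c.png

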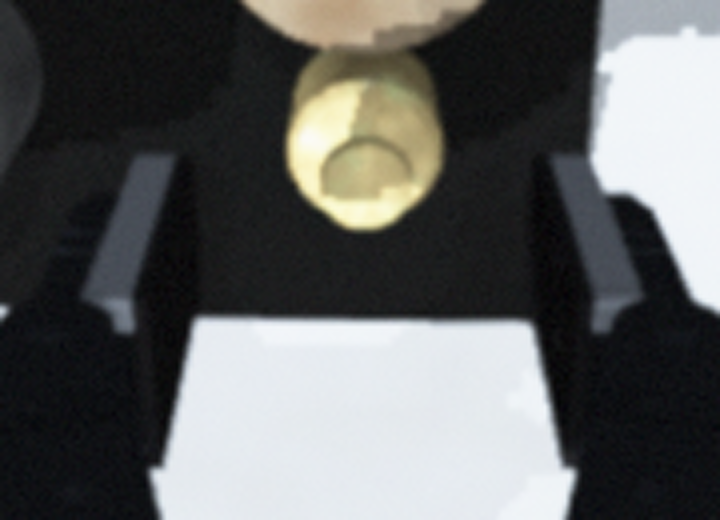

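The wrist view shows W1's knob at (367,180) in the crop, centred between the pads at 185 and 545. Its y is about 0.2085, so I'll nudge +2 mm, go down and grip.

```bash
python3 -m jog '[[[0,0.2,-1,0,0,0,0],[0,0.2,-2.2,0,0,0,0],[0,0.2,-3.4,0,0,0,0],[0,0.2,-4,0,0,0,0],[0,0.2,-4,0,0,0,0],[0,0.2,-4,0,0,0,-0.2],[0,0.2,-4,0,0,0,-1],[0,0.2,-4,0,0,0,-1],[0,0.2,-4,0,0,0,-1],[0,0.2,-4,0,0,0,-1]]]' 30
python3 -m jog '[[[0,0,0,0,0,0,-1],[0,0,0,0,0,0,-1],[0,0,0,0,0,0,-1]]]'
python3 -m jog '[[[0,0,0.5,0,0,0,-1],[0,0,1.5,0,0,0,-1],[0,0,3,0,0,0,-1],[0,0,5,0,0,0,-1],[0,0,7,0,0,0,-1],[0,0,7,0,0,0,-1],[0,0,7,0,0,0,-1]]]'
python3 - <<'E'
from h import *
s=robot.get_state()
im,cm=snap('wrist','g3');hsv=cv2.cvtColor(im,cv2.COLOR_BGR2HSV)
m=cv2.inRange(hsv,(18,70,50),(35,255,255));m[:200]=0;m[330:]=0;m[:,:280]=0;m[:,360:]=0
n,l,st,ce=cv2.connectedComponentsWithStats(m);i=1+st[1:,4].argmax();print(st[i],s['tcp_pos'])
x,y,w,h,_=st[i]
z=s['tcp_pos'][2]-.009
print('base y',atz(cm,(x+w/2-.5,y),z,True)[:2]+[0,.012],'TCP-',s['tcp_pos'][:2])
E
```

```text
clock: 15.5
tcp_pos: [0.4948, 0.21, 0.0127]
tool_rot: [0.0, -0.705, 0.709, -0.0]
force: [-0.8, 0.3, 5.5]
opening: 0.021
grasp_force: 29.7
clock: 15.8
tcp_pos: [0.4948, 0.21, 0.0127]
tool_rot: [0.0, -0.705, 0.709, -0.0]
force: [-1.5, 0.2, 5.5]
opening: 0.0209
grasp_force: 29.8
clock: 16.5
tcp_pos: [0.4948, 0.2099, 0.0828]
tool_rot: [0.0, -0.705, 0.709, -0.0]
force: [1.3, 0.2, -1.0]
opening: 0.0211
grasp_force: 29.5
[ 298  229   45   60 2047] [0.49476216 0.20992772 0.082771  ]
base y [0.49439307 0.21221958] TCP- [0.49476216 0.20992772]
```

```bash
python3 -m jog '[[[0.2,-3,1,0,0,0,-1],[0.6,-7.5,1,0,0,0,-1],[1,-12,1,0,0,0,-1],[1.4,-16.5,1,0,0,0,-1],[1.8,-21,1,0,0,0,-1],[2.2,-25.5,1,0,0,0,-1],[2.6,-30,1,0,0,0,-1],[3,-34.5,1,0,0,0,-1],[3.4,-39,1,0,0,0,-1],[3.8,-43.5,1,0,0,0,-1]]]' >/dev/null
python3 -m jog '[[[0.4,-4.5,0,0,0,0,-1],[0.8,-9,0,0,0,0,-1],[1.1,-13,0,0,0,0,-1],[1.1,-15,0,0,0,0,-1],[1.1,-16.1,0,0,0,0,-1],[1.1,-16.1,-2,0,0,0,-1],[1.1,-16.1,-4.5,0,0,0,-1],[1.1,-16.1,-5.5,0,0,0,-1],[1.1,-16.1,-5.5,0,0,0,-1],[1.1,-16.1,-5.5,0,0,0,-1]]]'
python3 - <<'E'
from h import *
s=robot.get_state()
im,cm=snap('wrist','p1');print(s['tcp_pos'])
x0,y0=240,180
cv2.imwrite('pics/p1c.png',cv2.resize(im[180:320,240:400],None,fx=4,fy=4,interpolation=cv2.INTER_CUBIC))
# well predicted vs seen: dark-grey lining column scan above weight
g=im[190:245,320].astype(int);print([(190+i,*v) for i,v in enumerate(g) if i%2==0])
print('pred floor near edge',proj(cm,(.5438,-.3853-.016,.012)),'mouth',proj(cm,(.5438,-.3853-.0185,.018)))
E
```

```text
clock: 18.55
tcp_pos: [0.5438, -0.3858, 0.0378]
tool_rot: [0.0, -0.705, 0.709, -0.0]
force: [1.0, -0.9, -0.4]
opening: 0.021
grasp_force: 29.5
[ 0.54378457 -0.3858138   0.03778074]
[(190, np.int64(30), np.int64(54), np.int64(81)), (192, np.int64(43), np.int64(63), np.int64(84)), (194, np.int64(54), np.int64(83), np.int64(110)), (196, np.int64(95), np.int64(149), np.int64(192)), (198, np.int64(96), np.int64(150), np.int64(196)), (200, np.int64(98), np.int64(150), np.int64(195)), (202, np.int64(98), np.int64(151), np.int64(196)), (204, np.int64(97), np.int64(149), np.int64(196)), (206, np.int64(93), np.int64(144), np.int64(190)), (208, np.int64(78), np.int64(117), np.int64(154)), (210, np.int64(95), np.int64(98), np.int64(109)), (212, np.int64(102), np.int64(89), np.int64(86)), (214, np.int64(108), np.int64(92), np.int64(89)), (216, np.int64(116), np.int64(103), np.int64(99)), (218, np.int64(124), np.int64(108), np.int64(105)), (220, np.int64(136), np.int64(119), np.int64(113)), (222, np.int64(128), np.int64(111), np.int64(107)), (224, np.int64(136), np.int64(118), np.int64(113)), (226, np.int64(141), np.int64(125), np.int64(118)), (228, np.int64(114), np.int64(103), np.int64(101)), (230, np.int64(45), np.int64(59), np.int64(65)), (232, np.int64(40), np.int64(59), np.int64(64)), (234, np.int64(43), np.int64(62), np.int64(68)), (236, np.int64(46), np.int64(64), np.int64(71)), (238, np.int64(51), np.int64(70), np.int64(77)), (240, np.int64(54), np.int64(76), np.int64(84)), (242, np.int64(57), np.int64(81), np.int64(89)), (244, np.int64(84), np.int64(111), np.int64(112))]
pred floor near edge [319.30773173 207.97041527] mouth [319.23852174 207.4023116 ]
```

```bash
python3 - <<'E'
from h import *
cm=load('p1')
print(atz(cm,(320,209.5),.012,True)[:2]+[0,.016],atz(cm,(320,209.5),.018,True)[:2]+[0,.016],atz(cm,(320,229.2),.0288,True)[:2]+[0,.012])
E
python3 -m jog '[[[0,0,-0.5,0,0,0,-1],[0,0,-1,0,0,0,-1],[0,0,-1.5,0,0,0,-1],[0,0,-1.5,0,0,0,-1],[0,0,-1.5,0,0,0,-1]]]'
```

```text
[ 0.54340752 -0.38436249] [ 0.54338534 -0.38656171] [ 0.5434051  -0.38338558]
clock: 19.1
tcp_pos: [0.5434, -0.3861, 0.0221]
tool_rot: [-0.0, -0.705, 0.709, 0.0]
force: [0.2, 0.5, -0.2]
opening: 0.021
grasp_force: 29.5
```

```bash
python3 -m jog '[[[0,0,-0.1,0,0,0,-1],[0,0,-0.1,0,0,0,-1],[0,0,-0.1,0,0,0,-1]]]'|grep -E "tcp_pos|force"
python3 -m jog '[[[0,0,-0.1,0,0,0,-1],[0,0,-0.1,0,0,0,-1],[0,0,-0.1,0,0,0,-1]]]'|grep -E "tcp_pos|force"
```

```text
tcp_pos: [0.5434, -0.3862, 0.0218]
force: [-1.6, 1.1, 5.2]
grasp_force: 30.0
tcp_pos: [0.5435, -0.3862, 0.0217]
force: [-3.4, 3.1, 13.6]
grasp_force: 30.7
```

```bash
python3 -m jog '[[[0,0,0.1,0,0,0,-1],[0,0,0.1,0,0,0,-0.45],[0,0,0.1,0,0,0,-0.35],[0,0,0.1,0,0,0,-0.2],[0,0,0.1,0,0,0,-0.15],[0,0,0.1,0,0,0,-0.15],[0,0,1,0,0,0,-0.15],[0,0,3,0,0,0,-0.15],[0,0,6.5,0,0,0,-0.15],[0,0,7,0,0,0,-0.15]]]'
python3 -c "
from h import *
snap('wrist','q1')"
python3 -m jog '[[[-0.4,4,0,0,0,0,-0.15],[-0.8,8,0,0,0,0,-0.15],[-1.2,12.5,0,0,0,0,-0.15],[-1.7,17,0,0,0,0,-0.15],[-2.1,21.5,0,0,0,0,-0.15],[-2.6,26,0,0,0,0,-0.15],[-3,30.5,0,0,0,0,-0.15],[-3.5,35,0,0,0,0,-0.15],[-4,39.5,0,0,0,0,-0.15],[-4.4,44,0,0,0,0,-0.15]]]' >/dev/null
python3 -m jog '[[[-0.5,4,0,0,0,0,-0.15],[-0.6,6.5,0,0,0,0,-0.15],[-0.6,6.5,0,0,0,0,-0.15],[-0.6,6.5,-3,0,0,0,-0.15],[-0.6,6.5,-4,0,0,0,-0.15],[-0.6,6.5,-4,0,0,0,-0.15],[-0.6,6.5,-4,0,0,0,-0.15]]]'
cat >> h.py <<'E'
def brass(im,box):
    x0,x1,y0,y1=box
    m=cv2.inRange(cv2.cvtColor(im,cv2.COLOR_BGR2HSV),(18,60,40),(35,255,255));k=np.zeros_like(m);k[y0:y1,x0:x1]=m[y0:y1,x0:x1]
    n,l,st,ce=cv2.connectedComponentsWithStats(k);i=1+st[1:,4].argmax();return st[i],ce[i]
E
python3 - <<'E'
from h import *
s=robot.get_state()
im,cm=snap('wrist','g4');b,c=brass(im,(285,355,190,290));x,y,w,h,_=b
print(s['tcp_pos'],b,c,'base',atz(cm,(x+w/2-.5,y-.5),.003,True)[:2]+[0,.010],'fingers',proj(cm,s['tcp_pos']))
im=cv2.imread('pics/q1.png')
cv2.imwrite('pics/q1c.png',np.hstack([cv2.resize(im[150:300,240:400],(400,375)),cv2.resize(cv2.imread('pics/g4.png')[170:320,240:400],(400,375))]))
E
```

```text
clock: 20.7
tcp_pos: [0.5455, -0.3879, 0.0952]
tool_rot: [0.0, -0.705, 0.709, -0.003]
force: [0.7, -0.0, -0.2]
opening: 0.0364
grasp_force: 0.0
clock: 22.45
tcp_pos: [0.4935, 0.1183, 0.0505]
tool_rot: [-0.0, -0.705, 0.709, 0.0]
force: [-0.4, 0.2, -0.1]
opening: 0.0364
grasp_force: 0.0
[0.49353508 0.11828114 0.05053973] [305 210  34  41 980] [322.45612245 229.26938776] base [0.49220865 0.1216762 ] fingers [319.30145287 253.1624009 ]
```

View pics/q1c.png

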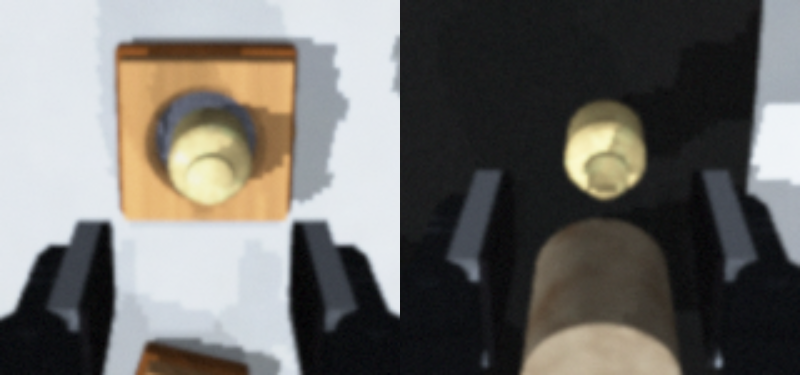

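W1 stands upright in case 1 (left tile). W2 is centred between the pads (right tile).

```bash
python3 -m jog '[[[0,0.1,-1,0,0,0,-0.15],[0,0.1,-2.2,0,0,0,-0.15],[0,0.1,-3.4,0,0,0,-0.15],[0,0.1,-3.9,0,0,0,-0.15],[0,0.1,-3.9,0,0,0,-0.15],[0,0.1,-3.9,0,0,0,-1],[0,0.1,-3.9,0,0,0,-1],[0,0.1,-3.9,0,0,0,-1],[0,0.1,-3.9,0,0,0,-1],[0,0.1,-3.9,0,0,0,-1]]]' 25
python3 -m jog '[[[0,0,0,0,0,0,-1],[0,0,0,0,0,0,-1]]]'
python3 -m jog '[[[0,0,0.5,0,0,0,-1],[0,0,1.5,0,0,0,-1],[0,0,3,0,0,0,-1],[0,0,5,0,0,0,-1],[0,0,7,0,0,0,-1],[0,0,7,0,0,0,-1],[0,0,7,0,0,0,-1]]]'
python3 - <<'E'
from h import *
s=robot.get_state()
im,cm=snap('wrist','g5');b,c=brass(im,(285,355,190,330));x,y,w,h,_=b
print(s['tcp_pos'],b,c,'base',atz(cm,(x+w/2-.5,y-.5),s['tcp_pos'][2]-.008,True)[:2]+[0,.010])
E
```

```text
clock: 23.5
tcp_pos: [0.4937, 0.1199, 0.0115]
tool_rot: [0.0, -0.705, 0.709, -0.0]
force: [-0.4, -0.6, -0.6]
opening: 0.0174
grasp_force: 24.4
clock: 23.7
tcp_pos: [0.4936, 0.1199, 0.0114]
tool_rot: [0.0, -0.705, 0.709, -0.0]
force: [-0.3, 0.4, 1.3]
opening: 0.018
grasp_force: 24.6
clock: 24.4
tcp_pos: [0.4939, 0.1199, 0.0819]
tool_rot: [0.0, -0.705, 0.709, -0.0]
force: [0.4, 0.1, -0.3]
opening: 0.0177
grasp_force: 24.4
[0.49385587 0.11989639 0.08188436] [ 302  232   38   52 1601] [320.40724547 257.04184884] base [0.49325386 0.12120138]
```

```bash
python3 -m jog '[[[0.6,-3,0,0,0,0,-1],[1.4,-7,0,0,0,0,-1],[2.3,-11,0,0,0,0,-1],[3.2,-15,0,0,0,0,-1],[4,-18.5,0,0,0,0,-1],[4.4,-20.2,0,0,0,0,-1],[4.4,-20.2,-1.5,0,0,0,-1],[4.4,-20.2,-4,0,0,0,-1],[4.4,-20.2,-4.5,0,0,0,-1],[4.4,-20.2,-4.5,0,0,0,-1]]]'
python3 - <<'E'
from h import *
s=robot.get_state();im,cm=snap('wrist','p2');print(s['tcp_pos'])
hsv=cv2.cvtColor(im,cv2.COLOR_BGR2HSV)
for y in range(200,240): print(y,hsv[y,320].tolist(),end=' ')
E
```

```text
clock: 25.45
tcp_pos: [0.5362, -0.0814, 0.0353]
tool_rot: [-0.001, -0.705, 0.709, 0.001]
force: [-0.2, 0.0, -0.1]
opening: 0.0177
grasp_force: 24.5
[ 0.53621186 -0.081353    0.03526441]
200 [16, 127, 92] 201 [15, 133, 98] 202 [15, 132, 122] 203 [16, 132, 168] 204 [16, 126, 205] 205 [16, 122, 215] 206 [16, 123, 215] 207 [16, 123, 217] 208 [16, 124, 216] 209 [17, 124, 216] 210 [17, 125, 214] 211 [17, 127, 207] 212 [16, 125, 191] 213 [16, 123, 176] 214 [12, 88, 154] 215 [170, 20, 114] 216 [118, 36, 121] 217 [112, 45, 131] 218 [115, 41, 137] 219 [112, 42, 140] 220 [113, 42, 141] 221 [114, 42, 145] 222 [115, 41, 149] 223 [113, 44, 145] 224 [115, 40, 140] 225 [116, 42, 141] 226 [113, 45, 142] 227 [113, 42, 146] 228 [113, 44, 146] 229 [115, 40, 148] 230 [112, 39, 143] 231 [114, 39, 138] 232 [131, 18, 115] 233 [21, 52, 93] 234 [21, 84, 88] 235 [22, 93, 85] 236 [23, 96, 88] 237 [21, 84, 91] 238 [27, 85, 93] 239 [27, 88, 96]
```

Run:
```python
from h import *
cm=load('p2');s=robot.get_state();z=s['tcp_pos'][2];print(s['tcp_pos'])
print(atz(cm,(320,214.5),.012,True)[:2]+[0,.014],atz(cm,(320,214.5),.015,True)[:2]+[0,.014],atz(cm,(320,232),z-.0084,True)[:2]+[0,.010])
im=cv2.imread('pics/p2.png');hsv=cv2.cvtColor(im,cv2.COLOR_BGR2HSV)
for y in (220,224,228):
  g=np.where((hsv[y,:,0]>95)&(hsv[y,:,0]<130)&(hsv[y,:,2]<170)&(hsv[y,:,1]>25))[0];g=g[(g>270)&(g<370)];print(y,g.min(),g.max())
b,c=brass(im,(285,355,232,330));print(b)
for y in (236,240,244):
  print(np.where((hsv[y,:,0]>18)&(hsv[y,:,1]>60)&(hsv[y,:,0]<35))[0][[0,-1]])
```

```text
[ 0.53709098 -0.08157094  0.03620428]
[ 0.53578808 -0.07979952] [ 0.53578562 -0.0809578 ] [ 0.53582938 -0.08000687]
220 302 330
224 297 334
228 296 336
[ 302  234   38   48 1487]
[280 330]
[280 334]
[280 338]
```

```bash
python3 -m jog '[[[0.1,0,-0.5,0,0,0,-1],[0.1,0,-1,0,0,0,-1],[0.1,0,-1.4,0,0,0,-1],[0.1,0,-1.5,0,0,0,-1],[0.1,0,-1.5,0,0,0,-1]]]'
python3 -m jog '[[[0,0,-0.1,0,0,0,-1],[0,0,-0.1,0,0,0,-1],[0,0,-0.1,0,0,0,-1]]]'|grep -E "tcp_pos|force"
```

```text
clock: 26.0
tcp_pos: [0.5384, -0.0821, 0.0212]
tool_rot: [-0.0, -0.705, 0.709, 0.0]
force: [-0.7, 0.2, -0.8]
opening: 0.0179
grasp_force: 24.5
tcp_pos: [0.5387, -0.0822, 0.0205]
force: [-0.3, 0.1, 1.2]
grasp_force: 24.6
```

```bash
python3 -m jog '[[[0,0,-0.1,0,0,0,-1],[0,0,-0.1,0,0,0,-1],[0,0,-0.1,0,0,0,-1]]]'|grep -E "tcp_pos|force"
```

```text
tcp_pos: [0.5387, -0.0822, 0.0203]
force: [-3.5, 0.7, 12.4]
grasp_force: 25.7
```

```bash
python3 -m jog '[[[0,0,0.1,0,0,0,-1],[0,0,0.1,0,0,0,-0.5],[0,0,0.1,0,0,0,-0.4],[0,0,0.1,0,0,0,-0.25],[0,0,0.1,0,0,0,-0.2],[0,0,0.1,0,0,0,-0.2],[0,0,1,0,0,0,-0.2],[0,0,3,0,0,0,-0.2],[0,0,6,0,0,0,-0.2],[0,0,6.5,0,0,0,-0.2]]]'|grep -E "tcp_pos|opening"
python3 -m jog '[[[0.4,4,0,0,0,0,-0.2],[0.8,8,0,0,0,0,-0.2],[1.3,12.5,0,0,0,0,-0.2],[1.8,17,0,0,0,0,-0.2],[2.3,21.5,0,0,0,0,-0.2],[2.7,24.4,0,0,0,0,-0.2],[2.7,24.4,-2,0,0,0,-0.2],[2.7,24.4,-3.5,0,0,0,-0.2],[2.7,24.4,-3.5,0,0,0,-0.2],[2.7,24.4,-3.5,0,0,0,-0.2]]]'
python3 - <<'E'
from h import *
robot.capture('wrist')
s=robot.get_state()
im,cm=snap('wrist','g6');b,c=brass(im,(285,355,190,290));x,y,w,h,_=b
print(s['tcp_pos'],b,c,'base',atz(cm,(x+w/2-.5,y-.5),.003,True)[:2]+[0,.0085])
E
```

```text
tcp_pos: [0.5405, -0.0827, 0.0878]
opening: 0.0342
clock: 28.6
tcp_pos: [0.5654, 0.1617, 0.0495]
tool_rot: [-0.0, -0.705, 0.709, 0.0]
force: [0.2, 0.0, 0.3]
opening: 0.034
grasp_force: 0.0
[0.56589304 0.16170521 0.04996503] [306 210  29  35 638] [320.69435737 225.3322884 ] base [0.56557368 0.16340302]
```

```bash
python3 -m jog '[[[0,0,-1,0,0,0,-0.2],[0,0,-2.2,0,0,0,-0.2],[0,0,-3.4,0,0,0,-0.2],[0,0,-3.9,0,0,0,-0.2],[0,0,-3.9,0,0,0,-0.2],[0,0,-3.9,0,0,0,-1],[0,0,-3.9,0,0,0,-1],[0,0,-3.9,0,0,0,-1],[0,0,-3.9,0,0,0,-1],[0,0,-3.9,0,0,0,-1]]]' 20
python3 -m jog '[[[0,0,0,0,0,0,-1],[0,0,0,0,0,0,-1],[0,0,0,0,0,0,-1]]]'|grep -E "tcp_pos|force|opening"
python3 -m jog '[[[0,0,0.5,0,0,0,-1],[0,0,1.5,0,0,0,-1],[0,0,3,0,0,0,-1],[0,0,5,0,0,0,-1],[0,0,7,0,0,0,-1],[0,0,7,0,0,0,-1],[0,0,7,0,0,0,-1]]]'
python3 - <<'E'
from h import *
s=robot.get_state()
im,cm=snap('wrist','g7');b,c=brass(im,(285,355,190,330));x,y,w,h,_=b
print(s['tcp_pos'],b,c,'base',atz(cm,(x+w/2-.5,y-.5),s['tcp_pos'][2]-.0075,True)[:2]+[0,.0085])
cv2.imwrite('pics/g7c.png',cv2.resize(im[200:320,250:390],None,fx=4,fy=4,interpolation=cv2.INTER_CUBIC))
E
```

```text
clock: 29.7
tcp_pos: [0.5656, 0.1619, 0.0105]
tool_rot: [0.0, -0.705, 0.709, -0.0]
force: [0.2, 0.3, -0.4]
opening: 0.0148
grasp_force: 19.5
tcp_pos: [0.5656, 0.1619, 0.0104]
force: [-0.3, 0.2, 1.8]
opening: 0.0148
grasp_force: 19.7
clock: 30.7
tcp_pos: [0.5659, 0.1619, 0.0809]
tool_rot: [0.001, -0.705, 0.709, -0.0]
force: [-0.8, 0.5, -0.6]
opening: 0.0149
grasp_force: 19.5
[0.56585903 0.16193679 0.0809206 ] [ 305  236   32   42 1007] [320.2204568  255.30983118] base [0.56523553 0.16381675]
```

```bash
python3 -m jog '[[[-0.1,-3,0.5,0,0,0,-1],[-0.3,-7.5,1,0,0,0,-1],[-0.4,-12,1,0,0,0,-1],[-0.5,-16.5,1,0,0,0,-1],[-0.7,-21,1,0,0,0,-1],[-0.8,-25.5,1,0,0,0,-1],[-1,-30,1,0,0,0,-1],[-1.1,-34.5,1,0,0,0,-1],[-1.2,-39,1,0,0,0,-1],[-1.3,-42.5,1,0,0,0,-1]]]' >/dev/null
python3 -m jog '[[[0,-1.6,0,0,0,0,-1],[0,-1.6,-2,0,0,0,-1],[0,-1.6,-5,0,0,0,-1],[0,-1.6,-5.5,0,0,0,-1],[0,-1.6,-5.5,0,0,0,-1],[0,-1.6,-5.5,0,0,0,-1]]]'
python3 - <<'E'
from h import *
s=robot.get_state();im,cm=snap('wrist','p3');z=s['tcp_pos'][2];print(s['tcp_pos'])
hsv=cv2.cvtColor(im,cv2.COLOR_BGR2HSV)
c=hsv[195:245,320].astype(int);g=[195+i for i,v in enumerate(c) if 95<v[0]<130 and v[1]>25 and v[2]<170];print(g)
print(atz(cm,(320,g[0]-1),.012,True)[:2]+[0,.0125],atz(cm,(320,g[-1]+1),z-.0074,True)[:2]+[0,.0085])
for y in g[2::3]:
  q=np.where((hsv[y,:,0]>95)&(hsv[y,:,0]<130)&(hsv[y,:,2]<170)&(hsv[y,:,1]>25))[0];q=q[(q>280)&(q<360)];print(y,q.min(),q.max())
print(brass(im,(285,355,g[-1],330))[0])
E
```

```text
clock: 32.35
tcp_pos: [0.553, -0.2789, 0.0361]
tool_rot: [0.0, -0.705, 0.709, -0.0]
force: [-0.3, -0.4, 1.7]
opening: 0.0149
grasp_force: 19.6
[ 0.5530222  -0.27890801  0.03613019]
[217, 218, 219, 220, 221, 222, 223, 224, 225, 226, 227, 228, 229, 230, 231, 232, 233, 234, 235]
[ 0.55268799 -0.27762137] [ 0.55267642 -0.27676202]
219 310 328
222 306 333
225 303 336
228 302 359
231 301 338
234 301 358
[305 238  31  39 953]
```

```bash
python3 -m jog '[[[0,-0.1,-0.5,0,0,0,-1],[0,-0.1,-1,0,0,0,-1],[0,-0.1,-1.4,0,0,0,-1],[0,-0.1,-1.6,0,0,0,-1],[0,-0.1,-1.6,0,0,0,-1],[0,-0.1,-1.6,0,0,0,-1]]]'
python3 -m jog '[[[0,0,-0.1,0,0,0,-1],[0,0,-0.1,0,0,0,-1],[0,0,-0.1,0,0,0,-1]]]'|grep -E "tcp_pos|force"
```

```text
clock: 33.0
tcp_pos: [0.5523, -0.28, 0.0194]
tool_rot: [-0.0, -0.705, 0.709, 0.0]
force: [-3.4, 1.3, 4.4]
opening: 0.0152
grasp_force: 20.0
tcp_pos: [0.5523, -0.2801, 0.0193]
force: [-4.5, 3.0, 14.2]
grasp_force: 20.8
```

```bash
python3 -m jog '[[[0,0,0.1,0,0,0,-1],[0,0,0.1,0,0,0,-0.6],[0,0,0.1,0,0,0,-0.5],[0,0,0.1,0,0,0,-0.35],[0,0,0.1,0,0,0,-0.2],[0,0,0.1,0,0,0,-0.2],[0,0,1,0,0,0,-0.2],[0,0,3,0,0,0,-0.2],[0,0,7,0,0,0,-0.2],[0,0,11,0,0,0,-0.2]]]'|grep -E "tcp_pos|opening"
python3 -m jog '[[[0,1,3,0,0,0,0],[-1,2,6,0,0,0,0],[-2,4,8,0,0,0,0],[-3,5,10,0,0,0,0],[-3,5,10,0,0,0,0],[-3,5,10,0,0,0,0],[-3,5,10,0,0,0,0]]]'
python3 - <<'E'
from h import *
im,_=snap('wrist','z')
sc,_=snap('scene','zs');tp,_=snap('top','zt')
a=cv2.resize(im[50:330,200:430],(480,584))
b=cv2.resize(sc[130:270,190:450],(320,172));c=cv2.resize(tp[160:250,150:270],(320,240))
cv2.imwrite('pics/zc.png',np.hstack([a,np.vstack([b,c,np.zeros((172,320,3),np.uint8)])]))
E
```

```text
tcp_pos: [0.552, -0.2798, 0.1297]
opening: 0.0342
clock: 35.0
tcp_pos: [0.5224, -0.2304, 0.2275]
tool_rot: [-0.0, -0.705, 0.709, 0.0]
force: [0.1, -0.3, 0.6]
opening: 0.0429
grasp_force: 0.0
```

View pics/zc.png

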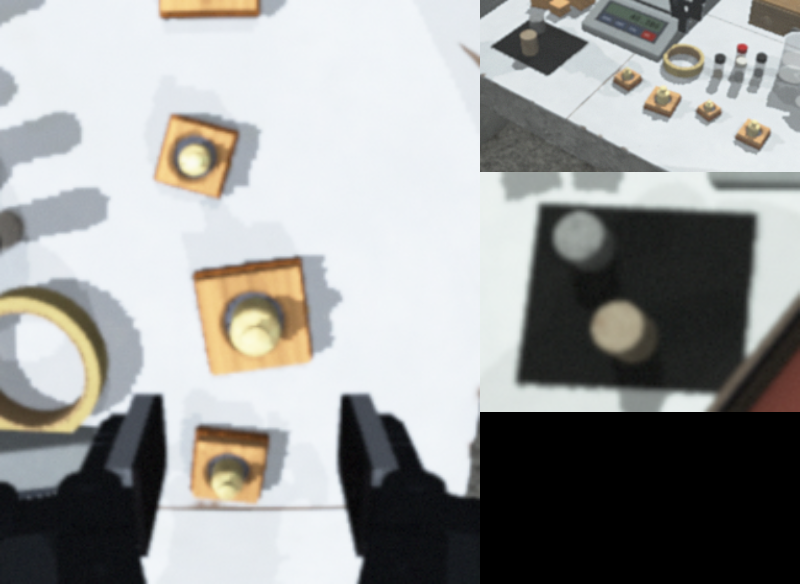

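All four weights stand in their own wells, with W3 at (195,158), W0 at (255,325) and W2 at (228,478), and W1 visible in the scene tile. Both plugs are still standing on the mat, at (580,237) and (618,327).

```bash
python3 -c "
from station import robot
print(robot.finish_job())"
```

```text
the job is handed in; nothing more can be done
None
```

All four brass weights stand upright on the floors of their own case wells, each set down under light contact; both core plugs were left standing, and the job was handed in at about 35 s.

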